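Push the cell carriage in, shut the lid and start the reading

ROBOT

A 6-joint arm with a two-finger parallel gripper is mounted at the origin on the work surface. World frame = base frame: x ahead of the robot, y to its left, z up, the work surface at z = 0. Lengths are in mm, angles in degrees, forces in N, time in s.
With the tool pointing down it reaches from about 300 to 850 mm from the base axis. Payload 4.2 kg.
Tool frame: the origin (TCP) lies midway between the tips of the shut fingers; the grasp point (between the pads) lies 19 mm behind it; z points along the fingers, y is the line along which they close (so a half turn about z gives the same grasp; the last joint's range is limited). The gripper opens to 91 mm and grips with 3 to 60 N. Pads are 32 mm wide; open, the fingers measure 118 mm over their backs; the gripper's body (76 mm by 178 mm) begins 60 mm behind the grasp point.
Start: joints at [71.562, 18.312, 89.639, -0, 72.044, -1.146], TCP at [170.915, 549.028, 213.976] pointing down, gripper open.
Joint ranges: [-177.97, 177.97], [-48.28, 115.42], [12.27, 149.76], [-77.06, 257.06], [2.81, 150.46], [-146.56, 146.56]. Speed limits (degrees/s): [147.25, 147.25, 180, 180, 180, 180].

INTERFACE

Orientations are given as [roll, pitch, yaw] about the fixed x, y, z axes, in that order (R = Rz(yaw) Ry(pitch) Rx(roll)).
In Python, from workcell import env gives the robot as it stands.
- The arm moves only by the tool send_rows, never from a script. Its argument "steps" is a list that holds one entry, the list of rows, each a list of 5 numbers: the shift along the tool's x, y, z scaled (see below), then the turn about the tool's z scaled (see below), then the opening, from 0 (shut) to 1 (fully open). In form: [[[dx, dy, dz, yaw, fingers], ...]]. A call has 1 to 5 rows; each row shifts and turns the commanded pose from where the row before left it, along the tool's axes as they then stand; what a row does not reach is not made up. The controller multiplies each number of a shift by 0.04 m and each number of a turn by 0.12 rad. A row lasts 1/12 s, in which the tool goes at most 41.7 mm and 7.16 degrees, less where a joint would pass 70% of its speed; a pose out of reach is approached as far as the arm can. A call with a number of a shift or a turn outside -1 to 1 is refused whole. A call with a gripper value outside its range is refused whole. The fingers move at their own pace and stop on an object; "squeeze" is the grip in N (left out, the last holds). Time passes only in rows, so rows that do not move let the fingers close. It gives the time, the measured TCP pose, the force, the opening and the grip force at its end, in the units of the state.
- env.state(): the state, without advancing time (a new reading comes with each control period).
- env.grab_frame(name): name is "side" or "top" or "wrist"; returns a dict with "pixels" (384x512x3 uint8, red, green, blue), "depth" (384x512 float32, mm along the optical axis (not along the pixel's ray), 0 where there is no reading), "intrinsics" (3x3 intrinsics, pixels), "cam_to_world" (4x4, takes a point from camera to world coordinates). Camera axes: x right, y down, z forward; pixel columns grow to the right and rows downward; lengths in mm; the calibration is good to about 2 mm. The wrist camera is an equidistant fisheye: a pixel r from the principal point sees the ray r / f radians off the axis. A picture is of the moment at which its call begins.
- env.job_done(): hands the job in; it is judged then, once.
The state is a dict: "time_s": time; "qpos": joint angles; "qvel": joint speeds; "effort": joint torques, N m; "ee_pos": TCP position; "ee_rot": TCP orientation; "force": force on the tool from outside, world axes, zero at the start; "torque": the same for the moment, N m; "gripper_width": finger opening in mm; "gripper_force": force on a finger pad.
Only numpy, scipy, OpenCV 4.12 (cv2) and the standard library are available. Lean on these libraries where they do the work, as an engineer would, in place of code of your own. Each camera call takes 0.05 s, during which the arm holds its last target. There are 200 camera calls.

TASK

Get the spectrophotometer reading: push the black knob on its front so the rod and the cell carriage go fully home, then push the open lid of the sample well over and down until it is fully shut, without slamming it, and then press the large round start key beside the small keys fully down and let it come back up. Do it all by pushing with the fingers, not with the arm or the hand, and pick up nothing: do not pull the rod farther out, do not swing the lid farther open, and leave the cuvettes, glassware and other loose things where they stand.

Things in the scene. Friction and masses are not known exactly. Their poses are not given: they have to be found in the camera images.
- spectro: Cream spectrophotometer fixed on the bench, 280 mm deep (its x: -130 front, +150 back), 380 wide, flat top 130 high. Origin at the underside; x points from its front (towards the robot) to its back, y to the left seen from the robot. Sample well 110 x 110 mm in the top at x -105 to +5, y -115 to -5; keypad left of it.
- rod (a joint): How far the carriage rod is out, in m: 0 is fully home (a hard stop), 0.05 all the way out; it starts 0.028 to 0.040 out. It slides along the instrument's x, about 3 N of friction, and stays where it is left. The rod carries the aluminium cell carriage with two cuvettes inside the well.
- knob_face (a point): Centre of the front face of the rod's round black knob (26 mm diameter, 14 mm long, axis along the instrument's x). It lies at instrument y = -60 mm, 90 mm above the table, 40 mm below the instrument's top; with the rod home it is 28 mm in front of the instrument's front face.
- lid (a joint): Opening angle of the sample well's lid in rad: 0 is fully shut (flat on the well), 1.57 upright, stop at 1.8; it starts 0.95 to 1.35 open, leaning over the well. A stiff friction hinge (0.2 N m) keeps it where it is left; a few newtons near the free edge move it.
- lid_hinge (a point): Middle of the lid's hinge line, on the back edge of the well: instrument x = +20 mm, y = -60 mm, 132 mm above the table. The hinge line runs along the instrument's y.
- lid_edge (a point): Middle of the lid's free edge on its outer face. The lid is a flat cream plate, 130 mm from hinge to free edge, 120 wide, 16 thick; its outer face lies 17 mm from the hinge line (149 mm above the table when shut). The outer face is the far side of the standing lid, the top of the shut one.
- start_key (a joint): How far the start key is pressed, in m: 0 is up, 0.005 fully down. A spring returns it; fully down takes 4 N.
- start_key_top (a point): Centre of the top of the start key, a round cream push key of 28 mm diameter 151 mm above the table when up, in a grey housing (44 mm wide, its rim 9 mm below the key's top), at the front left of the keypad, instrument x = -88 mm, y = +148 mm. It is pressed straight down. The small keys beside it are only 11 mm across.
- cuvette1: Loose capped glass cuvette, 12.5 x 12.5 x 45 mm, standing on the instrument's rear deck behind the lid. Origin at its underside. Leave alone.
- cuvette2: A second such cuvette, standing on the rear deck, left half. Leave alone.
- beaker: Loose glass beaker, 70 mm wide, 85 mm high, on the bench left of the knob, in front of the instrument. Origin at its underside. Leave alone.
- cuvette_box: Loose closed cuvette box, 55 x 75 x 33 mm, dark with a blue top, on the bench in front of the instrument, right of the knob. Origin at its underside. Leave alone.
- reagent: Loose white plastic bottle, 56 mm wide, 120 mm high, on the bench beside the instrument. Origin at its underside. Leave alone.
- vial: Loose small amber vial, 28 mm wide, 55 mm high, on the bench beside the instrument. Origin at its underside. Leave alone.
- marker: Loose black marker pen, 12 mm thick, about 120 mm long, lying on the bench towards the robot. Leave alone.

How it is judged:
By the outcome, as a careful person would: the job done as asked, in the order asked, and still so for the second after the job is handed in, with the robot touching nothing.
It also fails if it takes over 58 s, if anything falls off the work surface, if the arm or the gripper's body presses on something with over 40 N, if the wrist force passes 120 N, or if a joint passes its speed limit or range.

## Working session

There is one attempt and no reset: what is moved stays moved. The work goes in short steps, Python scripts to look and compute and a tool call to move; the robot and the scene stay as the last step left them, time stands still between calls to the robot, and variables do not carry over. Pictures are saved under pics/ and viewed, at most 10 in all, crops included, and the job is handed in when it is done.

Besides the shell and the picture viewer there is one more tool, called after ">>>" as name([rows], argument=value, ...), one row to a line, values as JSON. send_rows: Moves the arm, as the interface text tells. Shifts and turns lie within -1 to 1; 1 stands for 0.04 m of shift or 0.12 rad of turn. Its arguments: {"type":"object","properties":{"steps":{"type":"array"},"squeeze":{"type":"number"}},"required":["steps"]}

```bash
mkdir -p pics; ls; cat > h.py <<'E'
import numpy as np, cv2
from workcell import env
def grab(n):
    f=env.grab_frame(n); np.savez(f'pics/{n}.npz',**{k:np.asarray(v) for k,v in f.items()}); return f
def cloud(f):
    d=np.asarray(f['depth'],float); K=np.asarray(f['intrinsics']); T=np.asarray(f['cam_to_world'])
    v,u=np.indices(d.shape); p=np.stack([(u-K[0,2])/K[0,0]*d,(v-K[1,2])/K[1,1]*d,d],-1)
    w=p@T[:3,:3].T+T[:3,3]; w[d==0]=np.nan; return w
E
python3 - <<'E'
from h import *
a=[grab(n) for n in('top','side')]
for n,f in zip(('top','side'),a):
    cv2.imwrite(f'pics/{n}0.png',cv2.resize(f['pixels'][:,:,::-1],(768,576)))
    print(n,np.round(f['cam_to_world'],2).tolist(),f['intrinsics'])
print(env.state())
E
```

```text
pics
top [[-0.01, -0.98, 0.18, 284.68], [-1.0, 0.01, 0.0, 30.88], [-0.0, -0.18, -0.98, 1411.7], [0.0, 0.0, 0.0, 1.0]] [[481.76823573   0.         257.87526633]
 [  0.         481.76823573 192.95548356]
 [  0.           0.           1.        ]]
side [[0.72, -0.53, 0.45, 125.55], [-0.7, -0.53, 0.49, -407.23], [-0.02, -0.67, -0.74, 816.98], [0.0, 0.0, 0.0, 1.0]] [[392.44530438   0.         260.42875008]
 [  0.         392.44530438 191.95302052]
 [  0.           0.           1.        ]]
{'time_s': 0.1, 'qpos': array([ 7.15629880e+01,  1.83469767e+01,  8.96975767e+01,  4.35641258e-04,
        7.20448657e+01, -1.14508206e+00]), 'qvel': array([ 0.00153226, -0.09004161, -0.14707192, -0.03250166,  0.04100077,
        0.08115828]), 'effort': array([ 2.80883005e-04, -4.13327193e+01, -2.32512474e+01,  7.30722374e-02,
        4.22228209e-02, -4.40405609e-05]), 'ee_pos': array([170.76206546, 548.5946546 , 213.22686475]), 'ee_rot': array([-1.79910607e+02, -2.20109220e-03,  1.62707934e+02]), 'force': array([ 0.29988767,  0.26145947, -0.75021901]), 'torque': array([-0.00876296, -0.07377357,  0.00280086]), 'gripper_force': 0.0, 'gripper_width': 91.28972887284564}
```

View pics/top0.png

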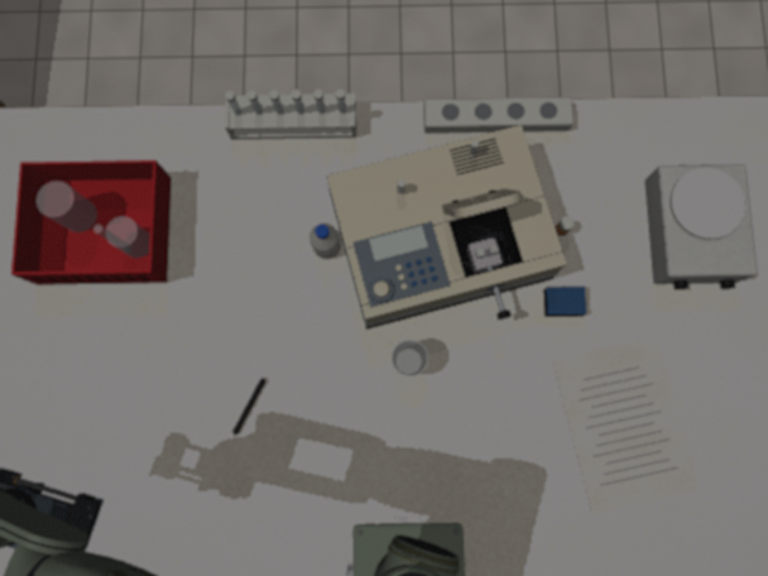

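View pics/side0.png

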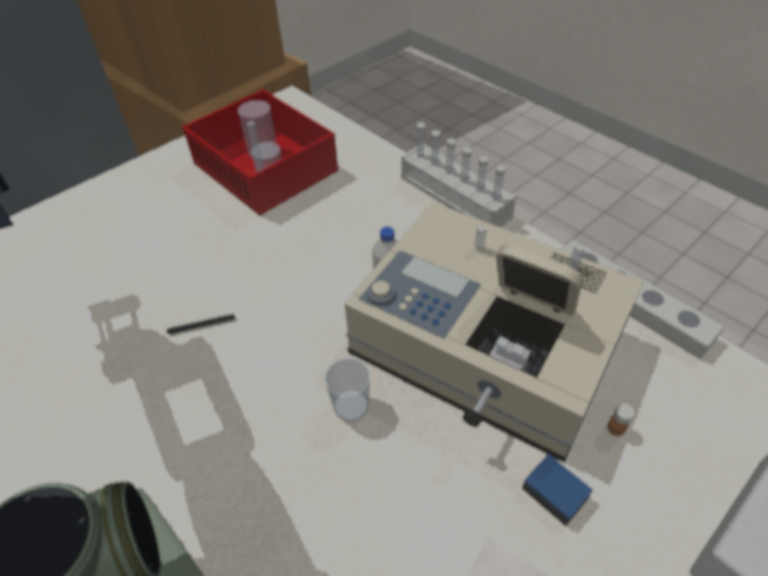

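The top view shows the instrument turned about 15° anticlockwise. The knob is at (503,313), the open lid's edge at about (483,203), the start key at (381,289), the beaker at (409,357) and the box at (565,301). The side view agrees: lid standing at (540,275), knob at (473,417), key at (381,290). Next I'll fit the pose from the depth.

```bash
cat >> h.py <<'E'
def fit():
    out=[]
    for n in('top','side'):
        f=np.load(f'pics/{n}.npz'); w=cloud(f)
        m=(abs(w[...,2]-130)<6)&(w[...,0]>300)&(w[...,0]<850)&(abs(w[...,1])<350)
        k,lab,st,_=cv2.connectedComponentsWithStats(m.astype(np.uint8)); i=1+np.argmax(st[1:,4])
        p=w[lab==i]; out.append((n,cv2.minAreaRect(p[:,:2].astype(np.float32)),np.median(p[:,2]),len(p)))
    return out
E
python3 - <<'E'
from h import *
for n,r,z,k in fit():
    print(n,r,z,k)
    (c,s,a)=r
    yaw=np.radians(((a+45)%90)-45); 
    ex=np.array([np.cos(yaw),np.sin(yaw)]); ey=np.array([-ex[1],ex[0]]); o=np.array(c)-10*ex
    print('yaw',np.degrees(yaw),'origin',o)
    w=cloud(np.load(f'pics/{n}.npz')); q=np.stack([(w[...,:2]-o)@ex,(w[...,:2]-o)@ey,w[...,2]],-1)
    def rep(name,m):
        p=q[m]; print(name,len(p),np.round(np.nanpercentile(p,[2,50,98],axis=0),0).tolist() if len(p) else '')
    x,y,z=q[...,0],q[...,1],q[...,2]
    rep('knob',(x<-140)&(x>-230)&(abs(y+60)<30)&(z>60)&(z<115))
    rep('key',(abs(x+88)<25)&(abs(y-148)<25)&(z>145)&(z<160))
    rep('lid',(abs(x)<130)&(abs(y+60)<70)&(z>160)&(z<290))
    rep('lidedge',(abs(x)<130)&(abs(y+60)<70)&(z>235)&(z<290))
    rep('beaker',(x<-135)&(x>-300)&(y>-20)&(y<150)&(z>20)&(z<95))
    rep('box',(x<-135)&(x>-300)&(y<-80)&(y>-200)&(z>25)&(z<50))
    rep('rear',(x>50)&(x<150)&(abs(y)<180)&(z>145)&(z<185))
E
```

```text
top ((653.9619140625, -74.83529663085938), (281.2497863769531, 380.66668701171875), 14.491083145141602) 130.36403591553017 10677
yaw 14.491083145141602 origin [644.28004811 -77.33758993]
knob 96 [[-190.0, -70.0, 83.0], [-177.0, -58.0, 96.0], [-142.0, -47.0, 106.0]]
key 97 [[-102.0, 131.0, 145.0], [-88.0, 149.0, 150.0], [-74.0, 165.0, 156.0]]
lid 576 [[-26.0, -114.0, 164.0], [-13.0, -57.0, 248.0], [121.0, 0.0, 260.0]]
lidedge 361 [[-26.0, -114.0, 237.0], [-18.0, -56.0, 254.0], [-4.0, -2.0, 261.0]]
beaker 188 [[-247.0, 97.0, 22.0], [-197.0, 114.0, 68.0], [-182.0, 149.0, 88.0]]
box 279 [[-208.0, -198.0, 26.0], [-183.0, -178.0, 32.0], [-153.0, -155.0, 38.0]]
rear 82 [[76.0, -90.0, 146.0], [91.0, 58.0, 172.0], [126.0, 72.0, 179.0]]
side ((654.8578491210938, -75.77923583984375), (283.46234130859375, 379.9287414550781), 14.323927879333496) 131.33479291887852 11241
yaw 14.323927879333496 origin [645.16872417 -78.25327256]
knob 178 [[-191.0, -72.0, 82.0], [-184.0, -61.0, 96.0], [-143.0, -49.0, 104.0]]
key 115 [[-102.0, 133.0, 145.0], [-92.0, 146.0, 151.0], [-75.0, 161.0, 154.0]]
lid 1548 [[-26.0, -119.0, 164.0], [-15.0, -67.0, 228.0], [117.0, -5.0, 259.0]]
lidedge 686 [[-27.0, -117.0, 236.0], [-22.0, -64.0, 253.0], [-10.0, -7.0, 260.0]]
beaker 670 [[-248.0, 96.0, 22.0], [-218.0, 121.0, 60.0], [-183.0, 149.0, 87.0]]
box 542 [[-210.0, -199.0, 27.0], [-185.0, -180.0, 33.0], [-152.0, -157.0, 36.0]]
rear 178 [[76.0, -93.0, 146.0], [113.0, -77.0, 164.0], [124.0, 71.0, 178.0]]
```

Both cameras agree. The instrument origin is at about (644.7, −77.8) with a yaw of 14.4°, the rod is about 33 mm out, the lid is at about 1.2 rad, and the key height and position match the given values. I'll turn the tool so its x is −instrument x and its y is +instrument y, and shut the fingers.

>>> send_rows([
  [[0, 0, 0, -0.922, 0], [0, 0, 0, -0.922, 0], [0, 0, 0, -0.922, 0], [0, 0, 0, -0.922, 0], [0, 0, 0, -0.922, 0]],
], squeeze=10)

```text
time_s: 0.52
ee_pos: [170.8, 548.7, 213.5]
ee_rot: [-179.9, -0.0, -165.3]
force: [-0.6, 0.4, 0.2]
gripper_width: 60.9
gripper_force: 0.0
```

>>> send_rows([
  [[-0.1, -0.9, 0, 0, 0], [-0.1, -0.9, 0, 0, 0], [-0.1, -0.9, 0, 0, 0], [-0.1, -0.9, 0, 0, 0], [-0.1, -0.9, 0, 0, 0]],
])

```text
time_s: 0.93
ee_pos: [235.1, 377.8, 213.5]
ee_rot: [-180.0, -0.0, -165.6]
force: [0.9, 0.1, 1.8]
gripper_width: 27.6
gripper_force: 0.0
```

>>> send_rows([
  [[-0.1, -0.9, 0, 0, 0], [-0.1, -0.9, 0, 0, 0], [-0.1, -0.9, 0, 0, 0], [-0.1, -0.9, 0, 0, 0], [-0.1, -0.9, 0, 0, 0]],
])

```text
time_s: 1.35
ee_pos: [299.1, 208.5, 213.8]
ee_rot: [-180.0, -0.0, -165.6]
force: [0.7, -0.6, 0.3]
gripper_width: 0.7
gripper_force: 0.0
```

```bash
cat >> h.py <<'E'
def tcp():
    s=env.state(); a=np.radians(14.4); ex=np.array([np.cos(a),np.sin(a)]); ey=np.array([-ex[1],ex[0]])
    d=s['ee_pos'][:2]-[644.7,-77.8]; F=s['force']
    print('t',round(s['time_s'],2),'inst',np.round([d@ex,d@ey,s['ee_pos'][2]],1),'rot',np.round(s['ee_rot'],1),'F',np.round([F[:2]@ex,F[:2]@ey,F[2]],1),'w',round(s['gripper_width'],1),'q',np.round(s['qpos']))
E
python3 -c "from h import *;tcp()"
```

```text
t 1.35 inst [-263.5  363.3  213.8] rot [-180.    -0.  -165.6] F [ 0.5 -0.7  0.3] w 0.7 q [ 33.  -1. 114.  -0.  68. -71.]
```

>>> send_rows([
  [[-0.06, -0.9, 0, 0, 0], [-0.06, -0.9, 0, 0, 0], [-0.06, -0.9, 0, 0, 0], [-0.06, -0.9, 0, 0, 0], [-0.06, -0.9, 0, 0, 0]],
])

```text
time_s: 1.77
ee_pos: [355.4, 37.2, 213.9]
ee_rot: [180.0, 0.0, -165.6]
force: [-0.2, 0.5, -0.7]
gripper_width: 0.5
gripper_force: 0.0
```

>>> send_rows([
  [[-0.06, -0.9, 0, 0, 0], [-0.06, -0.9, 0, 0, 0], [-0.06, -0.9, 0, 0, 0], [-0.06, -0.9, 0, 0, 0], [-0.06, -0.9, 0, 0, 0]],
])

```text
time_s: 2.18
ee_pos: [411.9, -134.3, 213.7]
ee_rot: [180.0, -0.0, -165.6]
force: [1.1, 0.6, -0.3]
gripper_width: 0.3
gripper_force: 0.0
```

>>> send_rows([
  [[-0.06, -0.9, 0, 0, 0], [-0.06, -0.65, 0, 0, 0], [0, 0, 0, 0, 0], [0, 0, 0, 0, 0]],
])

```text
time_s: 2.52
ee_pos: [431.8, -192.0, 213.2]
ee_rot: [179.9, -0.1, -165.7]
force: [-1.2, -0.0, -0.2]
gripper_width: 0.6
gripper_force: 0.0
```

```bash
python3 -c "
from h import *;tcp()
f=grab('wrist'); cv2.imwrite('pics/w0.png',f['pixels'][:,:,::-1])"
```

```text
t 2.52 inst [-234.6  -57.7  213.2] rot [ 1.799e+02 -1.000e-01 -1.657e+02] F [-1.1  0.3 -0.2] w 0.6 q [ -25.    9.  102.    0.   69. -130.]
```

View pics/w0.png

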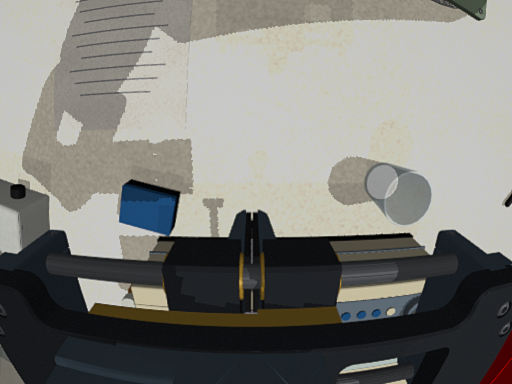

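The wrist view shows the shut fingers at about (252,240), with the box at (150,205) and the beaker at (400,190) both well clear. Next: descend in front of the knob.

>>> send_rows([
  [[0, -0.06, 0.8, 0, 0], [0, 0, 0.8, 0, 0], [0, 0, 0.8, 0, 0], [0, 0, 0.8, 0, 0], [0, 0, 0.13, 0, 0]],
])

```text
time_s: 2.98
ee_pos: [428.7, -190.4, 76.7]
ee_rot: [179.6, -0.4, -165.5]
force: [-0.1, 0.4, 0.1]
gripper_width: 0.7
gripper_force: 0.0
```

>>> send_rows([
  [[-0.25, 0, 0, 0, 0], [-0.25, 0, 0, 0, 0], [-0.1, 0, 0, 0, 0], [-0.1, 0, 0, 0, 0], [-0.1, 0, 0, 0, 0]],
])

```text
time_s: 3.4
ee_pos: [464.5, -185.9, 82.2]
ee_rot: [-179.9, 0.1, -165.5]
force: [-3.8, -1.5, 2.4]
gripper_width: 0.6
gripper_force: 1.7
```

```bash
python3 -c "from h import *;tcp()"
```

```text
t 3.4 inst [-201.4  -59.9   82.2] rot [-1.799e+02  1.000e-01 -1.655e+02] F [-4.1 -0.5  2.4] w 0.6 q [ -23.   19.  110.   -0.   51. -128.]
```

>>> send_rows([
  [[-0.12, 0, 0, 0, 0], [-0.12, 0, 0, 0, 0], [-0.12, 0, 0, 0, 0], [-0.12, 0, 0, 0, 0], [-0.12, 0, 0, 0, 0]],
])

```text
time_s: 3.82
ee_pos: [487.2, -179.6, 80.7]
ee_rot: [180.0, -0.0, -165.6]
force: [-3.3, -1.6, 3.2]
gripper_width: 0.5
gripper_force: 1.7
```

>>> send_rows([
  [[-0.06, 0, 0, 0, 0], [-0.06, 0, 0, 0, 0], [-0.06, 0, 0, 0, 0], [0, 0, 0, 0, 0]],
])

```text
time_s: 4.15
ee_pos: [489.5, -178.9, 80.7]
ee_rot: [180.0, -0.6, -165.5]
force: [-16.1, -6.8, 11.4]
gripper_width: 0.3
gripper_force: 8.1
```

```bash
python3 -c "from h import *;tcp()"
```

```text
t 4.15 inst [-175.4  -59.3   80.7] rot [ 180.    -0.6 -165.5] F [-17.2  -2.6  11.4] w 0.3 q [ -21.   21.  107.   -0.   52. -125.]
```

>>> send_rows([
  [[-0.06, 0, 0, 0, 0], [0, 0, 0, 0, 0], [0, 0, 0, 0, 0]],
])

```text
time_s: 4.4
ee_pos: [489.6, -178.9, 80.8]
ee_rot: [179.9, -0.8, -165.5]
force: [-19.1, -9.2, 15.0]
gripper_width: 0.4
gripper_force: 11.0
```

```bash
python3 -c "from h import *;tcp()"
```

```text
t 4.4 inst [-175.4  -59.3   80.8] rot [ 179.9   -0.8 -165.5] F [-20.8  -4.1  15. ] w 0.4 q [ -21.   21.  107.   -1.   53. -125.]
```

Hard stop reached at 21 N, and the position matches rod = 0 with a finger half-width of 16–17 mm. I'll back off, rise, and go over and behind the lid.

>>> send_rows([
  [[0.4, 0, 0, 0, 0], [0.8, 0, 0, 0, 0], [0, 0, -0.9, 0, 0], [0, 0, -0.9, 0, 0], [0, 0, -0.9, 0, 0]],
])

```text
time_s: 4.82
ee_pos: [449.6, -188.8, 189.4]
ee_rot: [179.9, 0.0, -165.6]
force: [1.0, -0.1, -0.3]
gripper_width: 0.3
gripper_force: 0.0
```

>>> send_rows([
  [[0, 0, -0.9, 0, 0], [0, 0, -0.9, 0, 0], [0, 0, -0.9, 0, 0], [0, 0, 0, 0, 0]],
])

```text
time_s: 5.15
ee_pos: [454.0, -190.4, 304.3]
ee_rot: [-179.5, 0.8, -165.6]
force: [2.0, -0.5, 0.6]
gripper_width: 0.4
gripper_force: 0.0
```

```bash
python3 - <<'E'
from h import *
tcp()
f=grab('side'); cv2.imwrite('pics/s1.png',cv2.resize(f['pixels'][120:320,200:450,::-1],(750,600)))
E
```

```text
t 5.15 inst [-212.7  -61.6  304.3] rot [-179.5    0.8 -165.6] F [ 1.8 -1.   0.6] w 0.4 q [ -24.    8.   91.    0.   80. -129.]
```

View pics/s1.png

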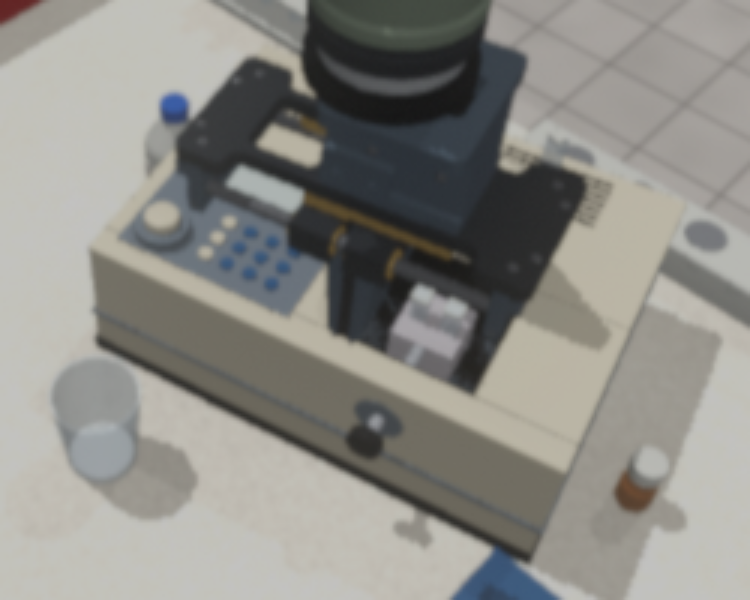

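The knob is now close in at (367,440), with only the short 28 mm stub showing, so the rod is home. Next: over the lid.

>>> send_rows([
  [[-0.9, 0, 0, 0, 0], [-0.9, 0, 0, 0, 0], [-0.9, 0, 0, 0, 0], [-0.9, 0, 0, 0, 0], [-0.9, 0, 0, 0, 0]],
])

```text
time_s: 5.62
ee_pos: [625.7, -143.3, 294.6]
ee_rot: [179.9, -0.1, -165.6]
force: [0.8, -0.1, 0.0]
gripper_width: 0.6
gripper_force: 0.0
```

>>> send_rows([
  [[-0.9, 0, 0, 0, 0], [-0.9, 0, 0, 0, 0], [-0.2, 0, 0, 0, 0], [0, 0, 0, 0, 0]],
])

```text
time_s: 5.95
ee_pos: [703.4, -123.1, 292.5]
ee_rot: [179.8, -0.2, -165.5]
force: [-0.8, -0.9, -0.3]
gripper_width: 0.5
gripper_force: 0.0
```

```bash
python3 -c "from h import *;tcp()"
```

```text
t 5.95 inst [ 45.6 -58.5 292.5] rot [ 179.8   -0.2 -165.5] F [-1.  -0.7 -0.3] w 0.5 q [ -11.   30.   59.    0.   91. -115.]
```

>>> send_rows([
  [[0, 0, 0.45, 0, 0], [0, 0, 0.45, 0, 0], [0, 0, 0.4, 0, 0], [-0.3, -0.04, 0, 0, 0], [-0.3, 0, 0, 0, 0]],
])

```text
time_s: 6.37
ee_pos: [722.8, -120.8, 243.1]
ee_rot: [179.9, -0.2, -165.7]
force: [0.5, -0.1, -0.1]
gripper_width: 0.7
gripper_force: 0.0
```

>>> send_rows([
  [[-0.1, 0, 0, 0, 0], [-0.1, 0, 0.02, 0, 0], [-0.1, 0, 0.03, 0, 0], [-0.1, 0, 0.04, 0, 0], [-0.1, 0, 0.04, 0, 0]],
])

```text
time_s: 6.78
ee_pos: [744.5, -115.3, 239.7]
ee_rot: [-180.0, 0.0, -165.6]
force: [0.4, -0.2, 1.8]
gripper_width: 0.6
gripper_force: 0.0
```

```bash
python3 -c "from h import *;tcp()"
```

```text
t 6.78 inst [ 87.3 -61.1 239.7] rot [-180.     0.  -165.6] F [ 0.3 -0.3  1.8] w 0.6 q [ -10.   35.   59.    0.   87. -114.]
```

I had the tool x sign reversed, so the tool moved away from the lid in free air and touched nothing. Now towards the lid (+tool x).

>>> send_rows([
  [[0.55, 0, 0, 0, 0], [0.55, 0, 0, 0, 0], [0.4, 0, 0, 0, 0], [0.2, 0, 0, 0, 0], [0.1, 0, 0, 0, 0]],
])

```text
time_s: 7.2
ee_pos: [674.0, -133.4, 240.1]
ee_rot: [-180.0, 0.0, -165.6]
force: [-0.6, 0.1, 0.3]
gripper_width: 0.1
gripper_force: 0.0
```

>>> send_rows([
  [[0.08, 0, 0.02, 0, 0], [0.08, 0, 0.02, 0, 0], [0.08, 0, 0.02, 0, 0], [0, 0, 0, 0, 0]],
])

```text
time_s: 7.53
ee_pos: [665.7, -135.5, 237.2]
ee_rot: [-180.0, 0.0, -165.6]
force: [0.8, -0.2, 0.8]
gripper_width: 0.5
gripper_force: 0.6
```

```bash
python3 -c "from h import *;tcp()"
```

```text
t 7.53 inst [  6.  -61.1 237.2] rot [-180.     0.  -165.6] F [ 0.7 -0.4  0.8] w 0.5 q [ -12.   27.   72.   -0.   81. -117.]
```

>>> send_rows([
  [[0.09, 0, 0.02, 0, 0], [0.09, 0, 0.02, 0, 0], [0.09, 0, 0.03, 0, 0], [0.09, 0, 0.03, 0, 0]],
])

```text
time_s: 7.87
ee_pos: [651.3, -139.0, 232.5]
ee_rot: [180.0, -0.0, -165.6]
force: [2.1, -0.1, 0.7]
gripper_width: 0.2
gripper_force: 0.6
```

>>> send_rows([
  [[0.1, 0, 0.05, 0, 0], [0.1, 0, 0.05, 0, 0], [0.1, 0, 0.055, 0, 0], [0.1, 0, 0.055, 0, 0], [0.1, 0, 0.06, 0, 0]],
])

```text
time_s: 8.28
ee_pos: [631.8, -144.1, 222.1]
ee_rot: [180.0, 0.0, -165.6]
force: [1.7, 0.5, 0.2]
gripper_width: 0.5
gripper_force: 0.5
```

```bash
python3 - <<'E'
from h import *
tcp()
f=grab('side'); cv2.imwrite('pics/s2.png',cv2.resize(f['pixels'][100:300,220:470,::-1],(750,600)))
E
```

```text
t 8.28 inst [-29.  -61.  222.1] rot [ 180.     0.  -165.6] F [1.8 0.  0.2] w 0.5 q [ -14.   25.   78.    0.   77. -118.]
```

View pics/s2.png

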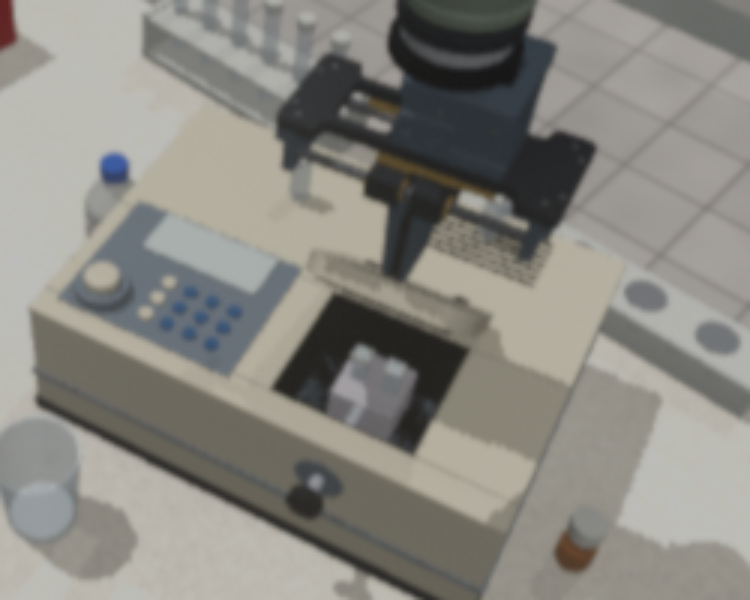

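The lid's edge is now at (400,295) and moving down ahead of the fingertip. The knob is still home at (305,500), and the cuvettes and bottle are unmoved. Continuing along the arc.

>>> send_rows([
  [[0.08, 0, 0.065, 0, 0], [0.08, 0, 0.07, 0, 0], [0.08, 0, 0.07, 0, 0], [0.08, 0, 0.075, 0, 0], [0.08, 0, 0.075, 0, 0]],
])

```text
time_s: 8.75
ee_pos: [616.3, -148.1, 207.8]
ee_rot: [180.0, -0.0, -165.6]
force: [-0.6, 1.0, 1.1]
gripper_width: 0.5
gripper_force: 0.5
```

>>> send_rows([
  [[0.07, 0, 0.08, 0, 0], [0.07, 0, 0.085, 0, 0], [0.07, 0, 0.09, 0, 0], [0.065, 0, 0.09, 0, 0], [0.06, 0, 0.095, 0, 0]],
])

```text
time_s: 9.17
ee_pos: [603.4, -151.4, 190.1]
ee_rot: [180.0, -0.0, -165.6]
force: [1.0, -0.5, 0.3]
gripper_width: 0.4
gripper_force: 0.5
```

```bash
python3 -c "from h import *;tcp()"
```

```text
t 9.17 inst [-58.3 -61.  190.1] rot [ 180.    -0.  -165.6] F [ 0.8 -0.7  0.3] w 0.4 q [ -15.   23.   85.    0.   71. -120.]
```

>>> send_rows([
  [[0.05, 0, 0.09, 0, 0], [0.05, 0, 0.09, 0, 0], [0.05, 0, 0.1, 0, 0], [0.05, 0, 0.1, 0, 0], [0.04, 0, 0.1, 0, 0]],
])

```text
time_s: 9.58
ee_pos: [594.3, -153.7, 170.9]
ee_rot: [180.0, 0.0, -165.6]
force: [0.2, 0.7, 1.7]
gripper_width: 0.3
gripper_force: 0.4
```

>>> send_rows([
  [[0.02, 0, 0.06, 0, 0], [0.02, 0, 0.06, 0, 0], [0.02, 0, 0.06, 0, 0], [0.02, 0, 0.06, 0, 0], [0.02, 0, 0.06, 0, 0]],
])

```text
time_s: 10.0
ee_pos: [590.7, -154.7, 159.2]
ee_rot: [-180.0, 0.0, -165.6]
force: [0.8, 0.4, 0.3]
gripper_width: 0.5
gripper_force: 0.3
```

>>> send_rows([
  [[0.01, 0, 0.05, 0, 0], [0.01, 0, 0.05, 0, 0], [0.01, 0, 0.05, 0, 0], [0, 0, 0.05, 0, 0], [0, 0, 0.05, 0, 0]],
])

```text
time_s: 10.42
ee_pos: [589.1, -155.1, 149.1]
ee_rot: [180.0, -0.0, -165.6]
force: [-2.0, 0.3, 14.5]
gripper_width: 0.7
gripper_force: 8.6
```

```bash
python3 -c "from h import *;tcp()"
```

```text
t 10.42 inst [-73.1 -61.1 149.1] rot [ 180.    -0.  -165.6] F [-1.8  0.8 14.5] w 0.7 q [ -16.   24.   91.   -0.   65. -120.]
```

At z = 149.1 with 14.5 N the lid is firmly shut. I'll hold briefly, lift, and go above the start key.

>>> send_rows([
  [[0, 0, 0, 0, 0], [0, 0, 0, 0, 0], [0, 0, -0.3, 0, 0], [0, 0, -0.5, 0, 0], [0, 0, -0.5, 0, 0]],
])

```text
time_s: 10.83
ee_pos: [588.9, -154.9, 201.0]
ee_rot: [179.9, -0.1, -165.6]
force: [0.5, -0.1, 0.6]
gripper_width: 0.3
gripper_force: 0.0
```

>>> send_rows([
  [[0.07, 0.87, 0, 0, 0], [0.07, 0.87, 0, 0, 0], [0.07, 0.87, 0, 0, 0], [0.07, 0.87, 0, 0, 0], [0.07, 0.87, 0, 0, 0]],
])

```text
time_s: 11.25
ee_pos: [531.8, 11.3, 201.2]
ee_rot: [180.0, 0.0, -165.6]
force: [1.2, 0.4, 0.0]
gripper_width: 0.5
gripper_force: 0.0
```

>>> send_rows([
  [[0, 0.87, 0, 0, 0], [0, 0, 0, 0, 0], [0, 0, 0, 0, 0]],
])

```text
time_s: 11.5
ee_pos: [523.6, 45.1, 201.4]
ee_rot: [-180.0, 0.0, -165.4]
force: [-0.7, 0.1, -0.0]
gripper_width: 0.6
gripper_force: 0.0
```

```bash
python3 - <<'E'
from h import *
tcp()
f=grab('side'); cv2.imwrite('pics/s3.png',cv2.resize(f['pixels'][120:320,200:450,::-1],(750,600)))
E
```

```text
t 11.5 inst [-86.8 149.1 201.4] rot [-180.     0.  -165.4] F [-0.7  0.3 -0. ] w 0.6 q [   4.   14.   97.   -0.   68. -101.]
```

View pics/s3.png

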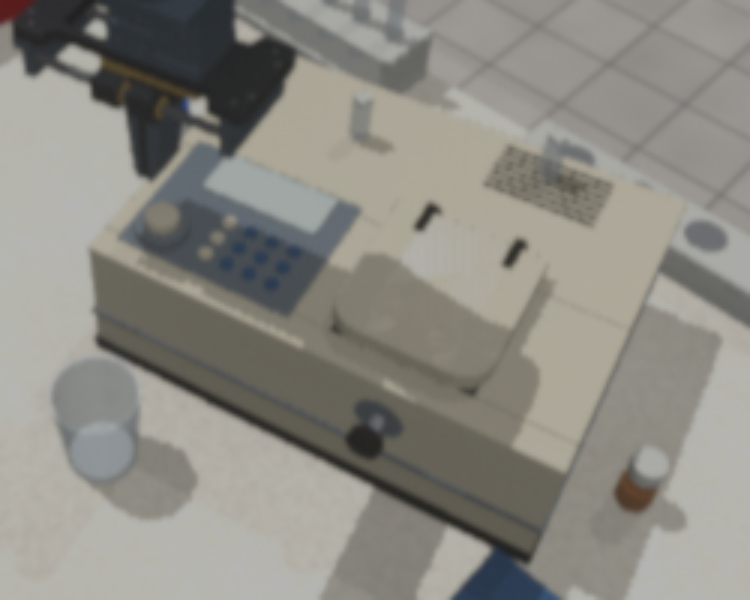

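The lid is shut flat on the well at (440,300), the knob is home at (367,440), and the key is at (162,220). The finger measures within 1–2 mm of the key's axis. Next: press it.

>>> send_rows([
  [[0.02, -0.02, 0.4, 0, 0], [0, 0, 0.4, 0, 0], [0, 0, 0.3, 0, 0], [0, 0, 0.06, 0, 0], [0, 0, 0.06, 0, 0]],
])

```text
time_s: 11.97
ee_pos: [523.6, 41.6, 152.0]
ee_rot: [-180.0, -0.1, -165.7]
force: [-0.1, -0.9, 0.7]
gripper_width: 0.9
gripper_force: 0.0
```

>>> send_rows([
  [[0, 0, 0.05, 0, 0], [0, 0, 0.05, 0, 0], [0, 0, 0.05, 0, 0], [0, 0, 0, 0, 0]],
])

```text
time_s: 12.3
ee_pos: [524.1, 42.3, 147.2]
ee_rot: [-179.9, 0.1, -165.6]
force: [-1.2, -2.2, 2.9]
gripper_width: 0.5
gripper_force: 1.6
```

```bash
python3 -c "from h import *;tcp()"
```

```text
t 12.3 inst [-87.  146.3 147.2] rot [-1.799e+02  1.000e-01 -1.656e+02] F [-1.7 -1.9  2.9] w 0.5 q [   3.   17.  102.   -0.   61. -101.]
```

>>> send_rows([
  [[0, 0, 0.04, 0, 0], [0, 0, 0.04, 0, 0], [0, 0, 0.03, 0, 0], [0, 0, 0, 0, 0], [0, 0, 0, 0, 0]],
])

```text
time_s: 12.72
ee_pos: [524.2, 42.4, 145.9]
ee_rot: [-179.9, 0.2, -165.6]
force: [-5.6, -3.4, 23.2]
gripper_width: 0.2
gripper_force: 10.7
```

```bash
python3 -c "from h import *;tcp()"
```

```text
t 12.72 inst [-86.8 146.4 145.9] rot [-179.9    0.2 -165.6] F [-6.3 -1.9 23.2] w 0.2 q [   3.   17.  102.   -0.   61. -101.]
```

The key bottomed out at 145.9 mm (5.1 mm of travel) with 23 N. I'll release it and clear away.

>>> send_rows([
  [[0, 0, -0.2, 0, 0], [0, 0, -0.3, 0, 0], [0, 0, -0.7, 0, 0], [0, 0, -0.9, 0, 0], [0, 0, -0.9, 0, 0]],
])

```text
time_s: 13.13
ee_pos: [522.5, 43.3, 262.7]
ee_rot: [179.9, -0.1, -165.6]
force: [0.6, 0.1, 0.4]
gripper_width: 0.6
gripper_force: 0.0
```

>>> send_rows([
  [[0.9, 0, 0, 0, 0], [0.9, 0, 0, 0, 0], [0.9, 0, 0, 0, 0], [0, 0, 0, 0, 0], [0, 0, 0, 0, 0]],
])

```text
time_s: 13.55
ee_pos: [417.5, 16.1, 262.5]
ee_rot: [180.0, 0.1, -165.6]
force: [0.6, 0.6, -0.7]
gripper_width: 0.5
gripper_force: 0.0
```

```bash
python3 - <<'E'
from h import *
tcp()
f=grab('side'); cv2.imwrite('pics/s4.png',cv2.resize(f['pixels'][:,:,::-1],(768,576)))
w=cloud(f); a=np.radians(14.4); o=[644.7,-77.8]; ex=np.array([np.cos(a),np.sin(a)]); ey=np.array([-ex[1],ex[0]])
x,y,z=(w[...,:2]-o)@ex,(w[...,:2]-o)@ey,w[...,2]
for n,m in dict(key=(np.hypot(x+88,y-148)<10),lid_front=(abs(x+90)<15)&(abs(y+60)<40),lid_back=(abs(x+10)<15)&(abs(y+60)<40)).items(): print(n,np.nanmedian(z[m]))
k=(x<-140)&(x>-230)&(abs(y+60)<30)&(z>75)&(z<115);print('knob x',np.percentile(x[k],2))
E
```

```text
t 13.55 inst [-196.7  147.4  262.5] rot [ 1.800e+02  1.000e-01 -1.656e+02] F [ 0.7  0.5 -0.7] w 0.5 q [   1.    2.  103.    0.   75. -104.]
key 152.63735209066124
lid_front 150.15912003660299
lid_back 149.89816325987454
knob x -158.64074981285114
```

View pics/s4.png

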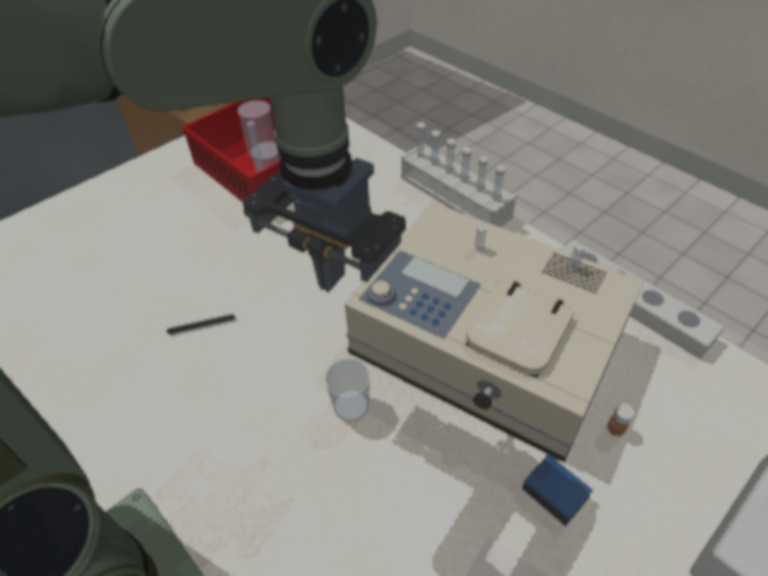

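The knob is home at (484,399), with its face measured at x = −158.6. The lid is flat at (520,325), 150 mm high front and back. The key is back up at (381,291). The visible loose things have not moved, and the arm is clear.

```bash
python3 -c "from h import *;print(env.job_done())"
```

```text
the job is handed in; nothing more can be done
None
```

The job is handed in: I pushed the rod fully home, shut the lid gently, and pressed the start key fully down and let it come back up. I saw no loose item moved, and the arm was clear at 13.6 s; no verdict was returned.

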